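Shut the draught shield and tare the balance

TASK

The empty cup is already on the balance: slide the glass lid on top of the draught shield towards the key panel until it is fully shut, and only then lightly press the tare key with the fingertips (the wide bar, second from the left in the row of keys as seen from the robot) and take the hand away. Press no other key, and leave the cup on the pan and everything else on the bench where it stands; nothing needs to be gripped or lifted.

Things in the scene. Friction and masses are not known exactly. Their poses are not given: they have to be found in the camera images.
- balance: laboratory balance fixed to the bench, 340 mm deep (its x), 210 mm wide (its y), turned up to 0.25 rad; origin on the bench under its middle; its x runs from front to back, y to the left seen from the robot, z up. Front (-x) faces the robot: a flat key deck 42 mm high at x -180 to -105 mm, five spring keys in a row at x -147.5 mm, tops 50 mm high; then a sloping display, the housing and shield
- shield_front (a point): middle of the top front edge of the clear draught shield, which stands on the 70 mm high housing at x -55 to 125 mm, y -90 to 90 mm of the balance, walls up to 200 mm above the bench. On it a glass lid slides between two side rails along x (top 208 mm above the bench, at y -88 and 88 mm, running back to x 221 mm); axes parallel to the balance's
- lid_slide (a joint): the shield's glass lid: 0 = fully shut (lid forward over the cup, against its stop), grows in m as it is slid back along the balance's +x, up to 0.085; starts 0.035 to 0.07 open. Slides with about 1.2 N of friction and stays where it is left
- lid_ledge (a point): grip ledge on the lid: a black ridge near its front edge, 70 mm long along the balance's y, 10 mm thick, 16 mm high, ramp in front, upright face behind. Point: middle of the top edge of the rear face; axes as the balance's. The glass behind it lies 16 mm lower, 206 mm above the bench. Push the rear face towards -x to shut the lid (rear face then at x -40 mm of the balance)
- pan_center (a point): centre of the top of the weighing pan, a 104 mm steel disc inside the shield, 79 mm above the bench
- weigh_cup: an open white plastic cup on the pan inside the shield, 60 mm across the rim, 55 mm tall, 30 g, its rim 72 mm below the lid's top; origin at the centre of its underside. Leave it alone
- key_tare (a joint): press of the tare key: 0 = up, grows in m as it is pressed down, 0.005 = bottom stop; spring 1.4 N at first, 3.2 N at 2.5 mm, 4.9 N at the bottom; springs back up when let go. It registers at 2.5 mm
- key_tare_top (a point): middle of the tare key's top, a white bar 38 mm wide (along the balance's y), 20 mm deep, standing 8 mm proud of the deck; axes parallel to the balance's; the key's top moves down with the press. At x -147.5, y +36 mm of the balance; gap to the round key on its left 22 mm, to the square key on its right 19 mm
- key_power (a joint): press of the round on/off key, 18 mm across, at the left end of the row (y +85 mm); same spring and travel as the tare key. Leave it alone
- key_mode (a joint): press of the first small square key right of the tare key, 16 by 16 mm (y -14 mm); same spring and travel. Leave it alone
- key_print (a joint): press of the second small square key (y -49 mm), same. Leave it alone
- key_cal (a joint): press of the small square key at the right end of the row (y -84 mm), same. Leave it alone
- jar: clear lidded jar, 60 mm across, 75 mm tall, on the bench in front of the left part of the key panel; origin at the centre of its underside. Leave it alone
- weight: steel 200 g check weight with a knob, 33 mm across, 49 mm tall, on the bench in front of the right part of the key panel; origin at the centre of its underside. Leave it alone
- forceps: steel forceps, about 120 mm long, 7 mm high, lying on the bench in front of the tray; origin at the middle of the underside, x along them. Leave them alone
- tray: white shallow tray fixed to the bench beside the balance (left or right of it), 220 mm (x) by 160 mm (y), 22 mm high, holding three cups; origin at the centre of its underside
- cup_near: an open white plastic cup, 60 mm across the rim, 55 mm tall, 30 g, standing in the white tray; origin at the centre of its underside. Leave it alone
- cup_mid: an open white plastic cup, 60 mm across the rim, 55 mm tall, 30 g, standing in the white tray; origin at the centre of its underside. Leave it alone
- cup_far: an open white plastic cup, 60 mm across the rim, 55 mm tall, 30 g, standing in the white tray; origin at the centre of its underside. Leave it alone

How it is judged:
On the way, in this order (a step that is already met when the one before it is completed fails the run):
1. the shield's lid is fully shut (within 4 mm), the cup still on the pan (value of joint lid_slide below 0.004 m and distance between weigh_cup and pan_center below 0.03 m), for 0.2 s.
2. the tare key is pressed (at least 2.5 mm down) with the lid shut (value of joint key_tare above 0.0025 m and value of joint lid_slide below 0.004 m and contact force between the fingers and key_tare above 0.3 N), for 0.05 s.
At the end, for the whole second after the job is handed in: The lid is within 4 mm of fully shut, all five keys are up again (within 1 mm), the cup stands still and upright on the pan within 6 mm of where it was, and the jar, weight, forceps and the tray's cups stand or lie within 15 mm of where they were (all of step 1 and value of joint each of key_tare, key_power, key_mode, key_print, key_cal below 0.001 m and distance of weigh_cup from where it was at the start of the episode below 0.006 m and angle between each of weigh_cup, jar, weight, forceps, cup_near, cup_mid, cup_far's own z axis and vertical below 0.2 rad and linear speed of weigh_cup below 0.02 m/s and distance of each of jar, weight, forceps, cup_near, cup_mid, cup_far from where it was at the start of the episode below 0.015 m); the robot touches nothing.
It fails at once if the tare key is pressed while the lid is more than 6 mm open (value of joint key_tare above 0.002 m and value of joint lid_slide above 0.006 m).
It fails at once if another key is pressed (more than 2 mm) (value of joint any of key_power, key_mode, key_print, key_cal above 0.002 m).
It fails at once if the tare key is pressed with more than 20 N (contact force between the arm and key_tare above 20 N).
It fails at once if the cup on the pan is moved more than 6 mm or lifted (distance of weigh_cup from where it was at the start of the episode above 0.006 m).
It fails at once if a thing on the bench is moved more than 15 mm, knocked over or lifted (distance of any of jar, weight, forceps, cup_near, cup_mid, cup_far from where it was at the start of the episode above 0.015 m or angle between any of jar, weight, forceps, cup_near, cup_mid, cup_far's own z axis and vertical above 0.3 rad).
It also fails if it takes over 48 s, if anything falls off the work surface, if the arm or the gripper's body presses on something with over 40 N, if the wrist force passes 120 N, or if a joint passes its speed limit or range.

ROBOT

A 6-joint arm with a two-finger parallel gripper is mounted at the origin on the work surface. World frame = base frame: x ahead of the robot, y to its left, z up, the work surface at z = 0. Lengths are in m, angles in rad, forces in N, time in s.
With the tool pointing down it reaches from about 0.225 to 0.875 m from the base axis. Payload 3.4 kg.
Tool frame: the origin (TCP) lies on the mounting face of the last link; the fingertips stand 173 mm ahead of it and the grasp point (between the pads) lies 155 mm ahead of it; z points along the fingers, y is the line along which they close (so a half turn about z gives the same grasp; the last joint's range is limited). The gripper opens to 85 mm and grips with 20 to 120 N. Pads are 22 mm wide; open, the fingers measure 114 mm over their backs; the gripper's body (76 mm by 85 mm) begins 54 mm behind the grasp point. The pads swing forward as they close: fully open they stand 13 mm farther back than shut.
Start: joints at [1.146, 0.276, 1.505, -0, 1.361, -0.121], TCP at [0.172, 0.549, 0.405] pointing down, gripper open.
Joint ranges: [-2.89, 2.89], [-0.75, 2.08], [0.22, 2.7], [-1.18, 4.32], [0.11, 2.71], [-2.7, 2.7]. Speed limits (rad/s): [2.57, 2.57, 3.14, 3.14, 3.14, 3.14].

INTERFACE

Orientations are given as a unit quaternion [w, x, y, z].
In Python, from rig import manip gives the robot as it stands.
- The arm moves only by the tool carry_out, never from a script. Its arguments are lists of equal length, an entry for each row: "linear": the shift along the world's x, y, z each as a share of 500 mm, from -1 to 1, a list of three; "angular": the turn, a rotation vector about the world's x, y, z each as a share of 0.08 rad, from -1 to 1, a list of three; "hand": the opening, from 0 (shut) to 1 (fully open). In form: {"linear": [[x, y, z], ...], "angular": [[rx, ry, rz], ...], "hand": [hand, ...]}. A call has 1 to 8 rows; each row shifts and turns the commanded pose from where the row before left it; what a row does not reach is not made up. A row lasts 1/12 s, in which the tool goes at most 41.7 mm and 7.16 degrees, less where a joint would pass 70% of its speed; a pose out of reach is approached as far as the arm can. A call with a number of a shift or a turn outside -1 to 1 is refused whole. A call with a gripper value outside its range is refused whole. The fingers move at their own pace and stop on an object; "force" is the grip in N (left out, the last holds). Time passes only in rows, so rows that do not move let the fingers close. It gives the time, the measured TCP pose, the force, the opening and the grip force at its end, in the units of the state.
- manip.get_state(): the state, without advancing time (a new reading comes with each control period).
- manip.get_image(name): name is "scene" or "side" or "wrist"; returns the picture (480x640x3 uint8, red, green, blue); there is no depth.
- manip.camera_params(name): a dict with "fx", "fy", "cx", "cy" (pixels), "view" (4x4, takes a point from world to camera coordinates); the wrist camera has in their place "hand_eye" (4x4, takes a point from camera to tool coordinates, whose origin is the TCP and whose axes are the flange's). Camera axes: x right, y down, z forward; pixel columns grow to the right and rows downward; lengths in m; the calibration is good to about 2 mm. The wrist camera is an equidistant fisheye: a pixel r from the principal point sees the ray r / f radians off the axis. A picture is of the moment at which its call begins: read the wrist's pose just before it. camera_params takes no time and is no camera call.
- manip.sign_off(): hands the job in; it is judged then, once.
The state is a dict: "clock": time; "qpos": joint angles; "qd": joint speeds; "effort": joint torques, N m; "position": TCP position; "ee_rot": TCP orientation; "contact_force": force on the tool from outside, world axes, zero at the start; "moment": the same for the moment, N m; "width": finger opening in m; "gripper_force": force on a finger pad.
Only numpy, scipy, OpenCV 4.12 (cv2) and the standard library are available. Lean on these libraries where they do the work, as an engineer would, in place of code of your own. Each camera call takes 0.05 s, during which the arm holds its last target. There are 200 camera calls.

## Working session

There is one attempt and no reset: what is moved stays moved. The work goes in short steps, Python scripts to look and compute and a tool call to move; the robot and the scene stay as the last step left them, time stands still between calls to the robot, and variables do not carry over. Pictures are saved under pics/ and viewed, at most 10 in all, crops included, and the job is handed in when it is done.

Besides the shell and the picture viewer there is one more tool, called after "Request:" as a command line: name --argument value ..., lists and objects as JSON in quotes. carry_out: Moves the arm, as the interface text tells. Its arguments: {"type":"object","properties":{"linear":{"type":"array"},"angular":{"type":"array"},"hand":{"type":"array"},"force":{"type":"number"}},"required":["linear","angular","hand"]}

```bash
mkdir -p pics; python3 - <<'E'
from rig import manip
import cv2,numpy as np
np.set_printoptions(precision=4,suppress=True)
s=manip.get_state();print(s)
for n in ["scene","side","wrist"]:
    im=manip.get_image(n);cv2.imwrite(f"pics/{n}0.png",im[:,:,::-1]);print(n,manip.camera_params(n))
E
```

```text
{'clock': 0.0, 'qpos': array([ 1.146 ,  0.2766,  1.5061, -0.    ,  1.3607, -0.121 ]), 'qd': array([ 0.0007, -0.0002,  0.0022, -0.0005,  0.0004,  0.0032]), 'effort': array([ -0.0005, -41.676 , -24.58  ,  -0.0006,   0.0109,  -0.    ]), 'position': array([0.1719, 0.5485, 0.4038]), 'ee_rot': array([-0.0002,  0.1513,  0.9885, -0.0009]), 'contact_force': array([0.5537, 0.1103, 0.0851]), 'moment': array([ 0.0072, -0.0034, -0.0023]), 'gripper_force': 0.0, 'width': 0.08510138171364072}
scene {'fx': 615.8211963417217, 'fy': 615.8211963417217, 'cx': 321.9975995680451, 'cy': 247.4443449191869, 'view': array([[ 0.8214,  0.5702, -0.0102, -0.4083],
       [ 0.4438, -0.6504, -0.6165, -0.1645],
       [-0.3581,  0.5019, -0.7873,  1.6377],
       [ 0.    ,  0.    ,  0.    ,  1.    ]])}
side {'fx': 441.37842919756235, 'fy': 441.37842919756235, 'cx': 322.0891962052669, 'cy': 233.33710418441896, 'view': array([[ 0.8468, -0.5316,  0.02  , -0.4342],
       [-0.2842, -0.4839, -0.8277,  0.2647],
       [ 0.4497,  0.6952, -0.5608,  0.7494],
       [ 0.    ,  0.    ,  0.    ,  1.    ]])}
wrist {'fx': 371.64829954431775, 'fy': 371.64829954431775, 'cx': 322.47224957730424, 'cy': 234.4047708068685, 'hand_eye': array([[ 0.0016, -0.9569, -0.2903,  0.0733],
       [ 1.    ,  0.0015,  0.0004,  0.0003],
       [ 0.0001, -0.2903,  0.9569,  0.0315],
       [ 0.    ,  0.    ,  0.    ,  1.    ]])}
```

View pics/scene0.png

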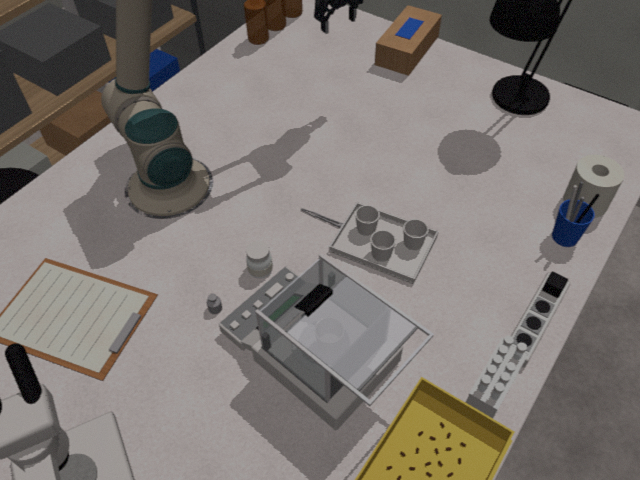

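View pics/side0.png

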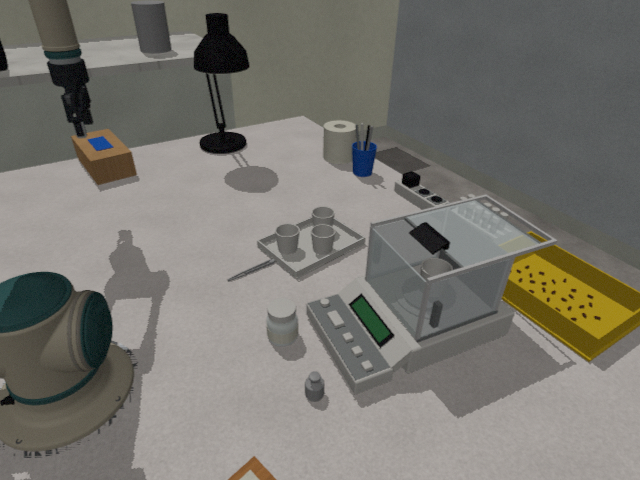

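View pics/wrist0.png

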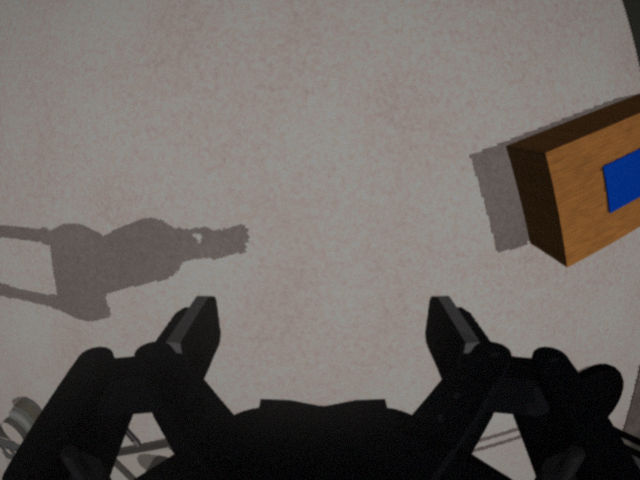

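The scene view shows the balance at about (325,330), with the ledge near (314,299) and the keys running from (290,275) to (233,322). In the side view the ledge is near (430,237) and the tare key near (335,318). I'll extract blobs from both views and triangulate.

```bash
cat > h.py <<'E'
import numpy as np,cv2
from rig import manip
np.set_printoptions(precision=4,suppress=True)
def ray(n,uv,pose=None):
    p=manip.camera_params(n);u=(uv[0]-p['cx'])/p['fx'];v=(uv[1]-p['cy'])/p['fy']
    if n!='wrist':
        V=p['view'];R=V[:3,:3];return -R.T@V[:3,3],R.T@np.array([u,v,1])
    r=np.hypot(u,v);d=np.array([u/r*np.sin(r),v/r*np.sin(r),np.cos(r)])
    from scipy.spatial.transform import Rotation as Ro
    t,q=pose;R=Ro.from_quat(np.roll(q,-1)).as_matrix();H=p['hand_eye']
    return R@H[:3,3]+t,R@H[:3,:3]@d
def plane(o,d,z): return o+d*(z-o[2])/d[2]
def tri(rays):
    A=0;b=0
    for o,d in rays:
        d=d/np.linalg.norm(d);M=np.eye(3)-np.outer(d,d);A=A+M;b=b+M@o
    x=np.linalg.solve(A,b)
    return x,[np.linalg.norm(np.cross(x-o,d/np.linalg.norm(d))) for o,d in rays]
E
python3 - <<'E'
from h import *
a=cv2.imread('pics/scene0.png');b=cv2.imread('pics/side0.png')
for n,im,(x0,y0,x1,y1) in (('scene',a,(210,240,350,350)),('side',b,(300,200,470,400))):
    g=cv2.cvtColor(im,cv2.COLOR_BGR2GRAY)[y0:y1,x0:x1]
    for nm,m in (('dark',g<45),('bright',g>(165))):
        k,l,st,c=cv2.connectedComponentsWithStats(m.astype(np.uint8))
        for i in range(1,k):
            if 12<st[i,4]<1500: print(n,nm,c[i]+[x0,y0],st[i,:]+np.array([x0,y0,0,0,0]))
c1=cv2.resize(a[250:340,220:345],None,fx=4,fy=4,interpolation=3)[:, :400]
c1=cv2.resize(a[255:340,215:345],(400,262),interpolation=3);c1=cv2.resize(a[255:350,215:345],(800,585),interpolation=3)
cv2.imwrite('pics/c1.png',c1)
cv2.imwrite('pics/c2.png',cv2.resize(b[215:395,300:480],(600,600),interpolation=3))
E
```

```text
scene dark [314.0431 299.0233] [295 284  37  32 557]
scene dark [264.4118 342.1176] [263 339   4   9  17]
side dark [436.875 200.375] [432 200  10   2  16]
side dark [429.5376 237.9524] [410 223  39  31 651]
side dark [372.2829 322.6047] [349 294  45  53 258]
```

View pics/c1.png

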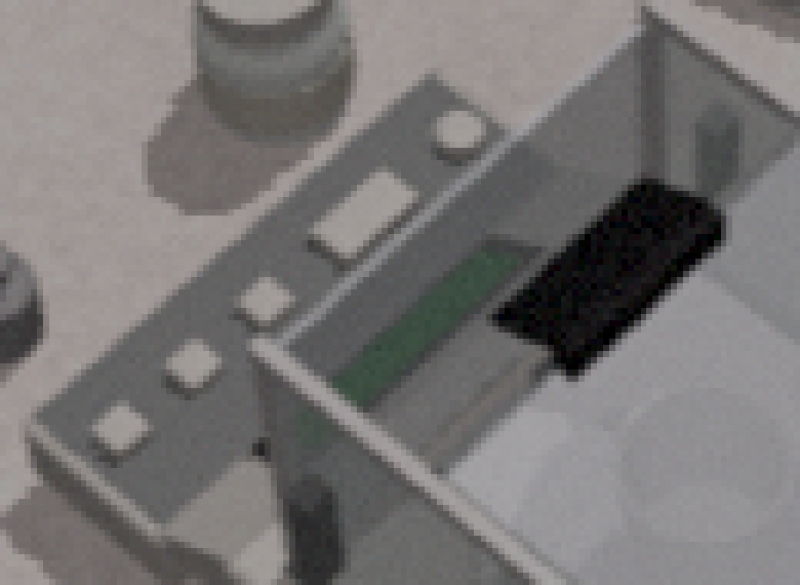

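View pics/c2.png

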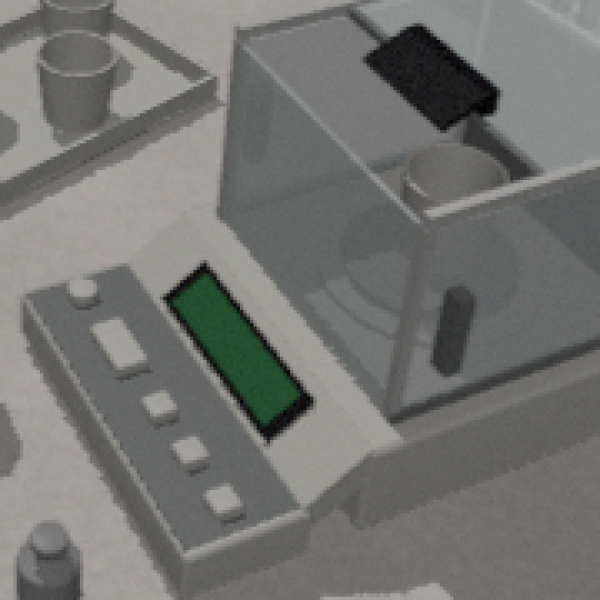

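Both crops show the five keys clearly. The tare bar is at (366,212) in the scene crop and (119,343) in the side crop. The ledge's rear top edge runs from about (722,212) to (572,360) in scene, and from (418,27) to (497,94) in side.

```bash
python3 - <<'E'
from h import *
S=lambda p:ray('scene',(215+(p[0]+.5)/6.154-.5,255+(p[1]+.5)/6.158-.5))
D=lambda p:ray('side',(300+p[0]/3.333-.35,215+p[1]/3.333-.35))
K={'power':((460,130),(83,288)),'tare':((366,212),(119,343)),'mode':((267,300),(159,404)),'print':((195,365),(190,451)),'cal':((121,428),(224,498)),
'ledL':((722,212),(418,27)),'ledR':((572,360),(497,94)),'shieldL':((650,25),(240,38)),'shieldR':((265,348),(423,220))}
P={}
for k,(a,b) in K.items():
    P[k],e=tri([S(a),D(b)]);print(k,P[k],e[0])
keys=['power','tare','mode','print','cal'];ly=np.array([85,36,-14,-49,-84])/1e3
X=np.array([P[k] for k in keys])
c=X.mean(0);u=np.linalg.svd((X-c)[:,:2])[2][0];u*=np.sign(u[1]);yaw=np.arctan2(-u[0],u[1]);print('yaw',yaw)
R=np.array([[np.cos(yaw),-np.sin(yaw)],[np.sin(yaw),np.cos(yaw)]])
o=c[:2]-R@np.array([-.1475,ly.mean()]);print('origin',o)
for k in P: print(k,R.T@(P[k][:2]-o),P[k][2])
E
```

```text
power [ 0.4644 -0.0824  0.0481] 0.0017541029347419095
tare [ 0.4579 -0.1307  0.0477] 0.0019318148757432292
mode [ 0.4514 -0.1802  0.0471] 0.0017641387145085185
print [ 0.4469 -0.2154  0.0465] 0.0016121264236745084
cal [ 0.4427 -0.2505  0.0484] 0.0015313509092198783
ledL [ 0.6295 -0.155   0.2194] 0.0021257482273934133
ledR [ 0.6216 -0.2227  0.2182] 0.001285481909554205
shieldL [ 0.5596 -0.0928  0.1981] 0.0003066147641802218
shieldR [ 0.5353 -0.2639  0.2015] 0.0012087885802778582
yaw -0.12869600386565097
origin [ 0.5996 -0.1856]
power [-0.1473  0.085 ] 0.048109561353988826
tare [-0.1476  0.0362] 0.04772745686145551
mode [-0.1477 -0.0136] 0.04713945808743522
print [-0.1476 -0.0491] 0.046529639002631296
cal [-0.1473 -0.0845] 0.04838268811624338
ledL [0.0257 0.0342] 0.21943033494938052
ledR [ 0.0265 -0.034 ] 0.21816547062596087
shieldL [-0.0516  0.0869] 0.19805321262303918
shieldR [-0.0537 -0.0859] 0.20150351267669736
```

Request:
carry_out --linear '[[0.04,-0.062,0.014],[0.04,-0.062,0.014],[0.04,-0.062,0.014],[0.04,-0.062,0.014],[0.04,-0.062,0.014],[0.04,-0.062,0.014],[0.04,-0.062,0.014],[0.04,-0.062,0.014]]' --angular '[[0,0,0.09],[0,0,0.09],[0,0,0.09],[0,0,0.09],[0,0,0.09],[0,0,0.09],[0,0,0.09],[0,0,0.09]]' --hand '[0,0,0,0,0,0,0,0]'

```text
clock: 0.82
position: [0.3324, 0.299, 0.4609]
ee_rot: [-0.0, 0.122, 0.992, -0.0]
contact_force: [0.4, 0.3, -0.3]
width: 0.0001
gripper_force: 0.0
```

Request:
carry_out --linear '[[0.04,-0.062,0],[0.04,-0.062,0],[0.04,-0.062,0],[0.04,-0.062,0],[0.04,-0.062,0],[0.04,-0.062,0],[0.04,-0.062,0],[0.04,-0.062,0]]' --angular '[[0,0,0.09],[0,0,0.09],[0,0,0.09],[0,0,0.09],[0,0,0.09],[0,0,0.09],[0,0,0.09],[0,0,0.09]]' --hand '[0,0,0,0,0,0,0,0]'

```text
clock: 1.48
position: [0.4925, 0.0509, 0.4606]
ee_rot: [-0.0, 0.094, 0.996, 0.0]
contact_force: [-0.5, 0.2, -0.3]
width: -0.0003
gripper_force: 0.0
```

Request:
carry_out --linear '[[0.04,-0.062,0],[0.04,-0.062,0],[0.04,-0.062,0],[0.04,-0.062,0],[0.04,-0.062,0],[0.04,-0.062,0],[0.04,-0.062,0],[0.04,-0.04,0]]' --angular '[[0,0,0.09],[0,0,0.09],[0,0,0.09],[0,0,0.09],[0,0,0.09],[0,0,0.09],[0,0,0.09],[0,0,0.09]]' --hand '[0,0,0,0,0,0,0,0]'

```text
clock: 2.15
position: [0.6527, -0.1876, 0.4599]
ee_rot: [-0.0, 0.066, 0.998, -0.001]
contact_force: [0.6, 0.2, 1.1]
width: 0.0003
gripper_force: 0.0
```

Request:
carry_out --linear '[[0.014,-0.01,-0.03],[0,0,-0.05],[0,0,-0.05],[0,0,0]]' --angular '[[0,0,0],[0,0,0],[0,0,0],[0,0,0]]' --hand '[0,0,0,0]'

```text
clock: 2.48
position: [0.6579, -0.1893, 0.3892]
ee_rot: [-0.006, 0.066, 0.998, 0.002]
contact_force: [-1.3, 0.1, -0.7]
width: -0.0
gripper_force: 0.0
```

```bash
python3 - <<'E'
from h import *
s=manip.get_state();print(s['position'],s['contact_force'])
a=manip.get_image('side')[:,:,::-1];w=manip.get_image('wrist')[:,:,::-1]
o=np.hstack([cv2.resize(a[170:290,360:480],(480,480),interpolation=3),cv2.resize(w,None,fx=.5,fy=.5)[:, :320].repeat(2,0)[:480] if 0 else np.vstack([cv2.resize(w,(320,240)),np.zeros((240,320,3),np.uint8)])])
cv2.imwrite('pics/m1.png',o)
E
```

```text
[ 0.6579 -0.1893  0.3892] [-1.2568  0.1033 -0.6737]
```

View pics/m1.png

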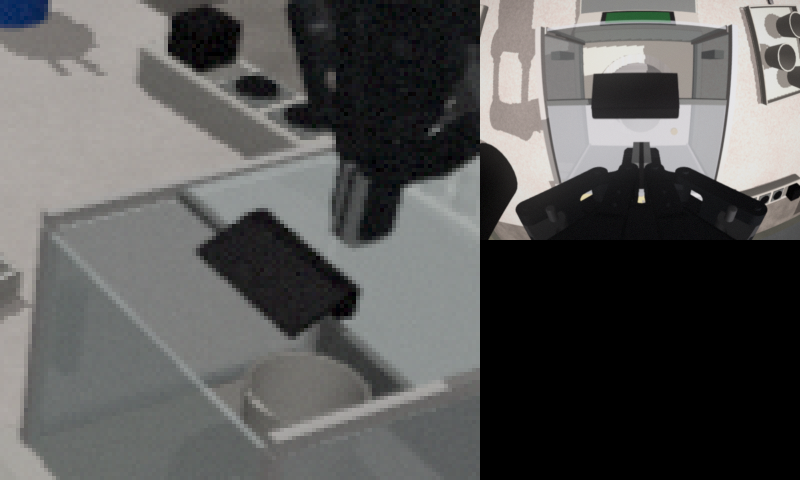

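The fingertips are behind the ledge and centred on it, just above the glass. I'll let it settle and re-read the pose.

Request:
carry_out --linear '[[0,0,0],[0,0,0]]' --angular '[[0,0,0],[0,0,0]]' --hand '[0,0]'

```text
clock: 2.75
position: [0.6594, -0.1892, 0.398]
ee_rot: [0.002, 0.065, 0.998, -0.001]
contact_force: [0.6, -0.1, -0.7]
width: 0.0004
gripper_force: 0.0
```

Request:
carry_out --linear '[[0,-0.002,-0.008],[0,-0.002,-0.008],[0,-0.002,-0.008],[0,0,0],[-0.01,0.0013,0],[-0.01,0.0013,0],[-0.01,0.0013,0],[-0.01,0.0013,0]]' --angular '[[0,0,0],[0,0,0],[0,0,0],[0,0,0],[0,0,0],[0,0,0],[0,0,0],[0,0,0]]' --hand '[0,0,0,0,0,0,0,0]'

```text
clock: 3.42
position: [0.6383, -0.1896, 0.3839]
ee_rot: [-0.0, 0.065, 0.998, 0.0]
contact_force: [-0.5, -0.1, 0.4]
width: -0.0
gripper_force: 0.0
```

Request:
carry_out --linear '[[-0.014,0.0018,0],[-0.014,0.0018,0],[-0.014,0.0018,0],[-0.014,0.0018,0],[-0.014,0.0018,0],[-0.014,0.0018,0],[-0.01,0.0013,0],[0,0,0]]' --angular '[[0,0,0],[0,0,0],[0,0,0],[0,0,0],[0,0,0],[0,0,0],[0,0,0],[0,0,0]]' --hand '[0,0,0,0,0,0,0,0]'

```text
clock: 4.08
position: [0.5907, -0.1835, 0.3839]
ee_rot: [-0.001, 0.066, 0.998, 0.0]
contact_force: [0.5, -0.1, 1.1]
width: 0.0003
gripper_force: 0.0
```

Request:
carry_out --linear '[[-0.008,0.001,0],[-0.008,0.001,0],[-0.008,0.001,0],[-0.006,0.0008,0],[0,0,0]]' --angular '[[0,0,0],[0,0,0],[0,0,0],[0,0,0],[0,0,0]]' --hand '[0,0,0,0,0]'

```text
clock: 4.5
position: [0.5763, -0.1817, 0.3838]
ee_rot: [-0.0, 0.065, 0.998, 0.0]
contact_force: [-0.0, 0.3, -0.7]
width: -0.0003
gripper_force: 0.0
```

```bash
python3 - <<'E'
from h import *
s=manip.get_state();print(s['position'],s['contact_force'])
a=manip.get_image('side')[:,:,::-1];b=manip.get_image('scene')[:,:,::-1]
cv2.imwrite('pics/m2.png',np.hstack([cv2.resize(a[190:290,360:460],(400,400),interpolation=3),cv2.resize(b[240:340,240:340],(400,400),interpolation=3)]))
E
```

```text
[ 0.5763 -0.1817  0.3838] [-0.0124  0.3167 -0.6916]
```

View pics/m2.png

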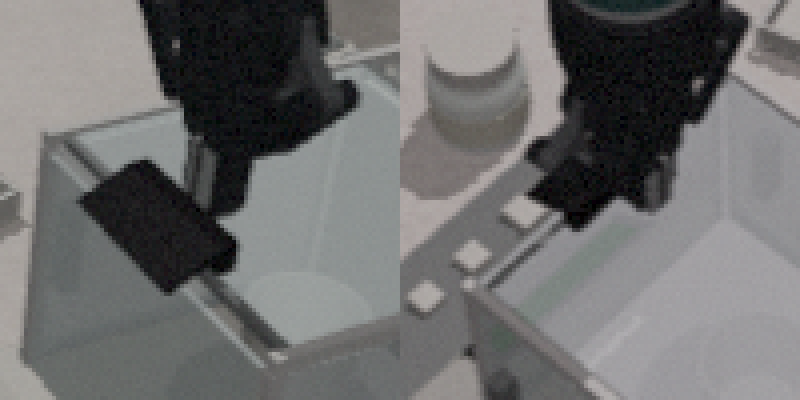

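The lid is following the fingers and is nearly shut, with a small gap left at the front (ledge at about (160,225) in the left panel). I'll continue gently until it reaches the stop.

Request:
carry_out --linear '[[-0.004,0.0005,0],[-0.004,0.0005,0],[-0.004,0.0005,0],[0,0,0]]' --angular '[[0,0,0],[0,0,0],[0,0,0],[0,0,0]]' --hand '[0,0,0,0]'

```text
clock: 4.93
position: [0.5707, -0.181, 0.3836]
ee_rot: [-0.0, 0.065, 0.998, 0.0]
contact_force: [0.7, 0.8, -1.1]
width: -0.0001
gripper_force: 0.2
```

Request:
carry_out --linear '[[-0.004,0.0005,0],[0,0,0]]' --angular '[[0,0,0],[0,0,0]]' --hand '[0,0]'

```text
clock: 5.1
position: [0.5696, -0.1808, 0.3838]
ee_rot: [0.001, 0.066, 0.998, -0.0]
contact_force: [5.0, -0.0, -3.2]
width: 0.0002
gripper_force: 2.1
```

Request:
carry_out --linear '[[-0.003,0.0004,0],[0,0,0],[0,0,0]]' --angular '[[0,0,0],[0,0,0],[0,0,0]]' --hand '[0,0,0]'

```text
clock: 5.35
position: [0.5691, -0.1808, 0.3838]
ee_rot: [0.003, 0.066, 0.998, -0.0]
contact_force: [7.2, -0.9, -4.0]
width: 0.0
gripper_force: 3.6
```

Request:
carry_out --linear '[[0.012,-0.0015,0],[0.014,-0.0018,0],[0,0,0.04],[0,0,0.05],[0,0,0.03],[-0.04,0.016,0],[-0.06,0.026,0],[-0.06,0.026,0]]' --angular '[[0,0,0],[0,0,0],[0,0,0],[0,0,0],[0,0,0],[0,0,0],[0,0,0],[0,0,0]]' --hand '[0,0,0,0,0,0,0,0]'

```text
clock: 6.02
position: [0.5, -0.1481, 0.4435]
ee_rot: [-0.001, 0.065, 0.998, 0.0]
contact_force: [0.7, 1.0, -0.2]
width: 0.0001
gripper_force: 0.0
```

Request:
carry_out --linear '[[-0.05,0.02,0],[-0.02,0.012,0],[0,0,0],[0,0,0],[0,0,0]]' --angular '[[0,0,0],[0,0,0],[0,0,0],[0,0,0],[0,0,0]]' --hand '[0,0,0,0,0]'

```text
clock: 6.43
position: [0.4668, -0.1328, 0.4439]
ee_rot: [0.001, 0.065, 0.998, -0.0]
contact_force: [0.5, -0.6, 0.1]
width: 0.0002
gripper_force: 0.0
```

```bash
python3 - <<'E'
from h import *
s=manip.get_state();print(s['position'],s['ee_rot'],s['contact_force'])
a=manip.get_image('side')[:,:,::-1];b=manip.get_image('scene')[:,:,::-1]
cv2.imwrite('pics/m3.png',np.hstack([cv2.resize(a[200:400,300:500],(400,400),interpolation=3),cv2.resize(b[240:340,220:320],(400,400),interpolation=3)]))
w=manip.get_image('wrist')[:,:,::-1]
cv2.imwrite('pics/w3.png',w)
E
```

```text
[ 0.4668 -0.1328  0.4439] [ 0.0007  0.0654  0.9979 -0.0003] [ 0.5381 -0.5706  0.1225]
```

View pics/m3.png

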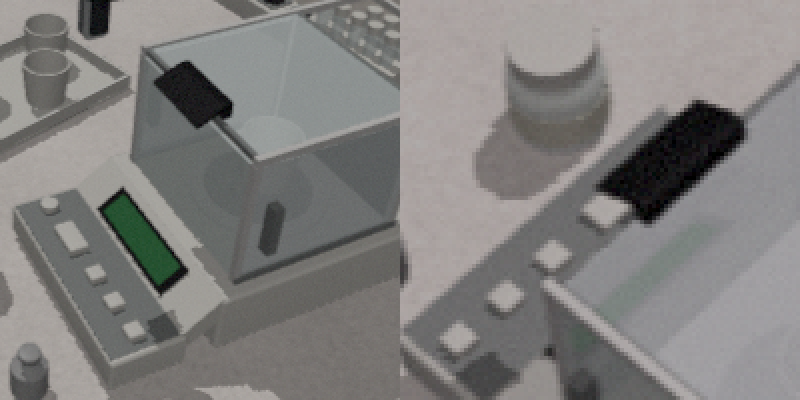

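View pics/w3.png

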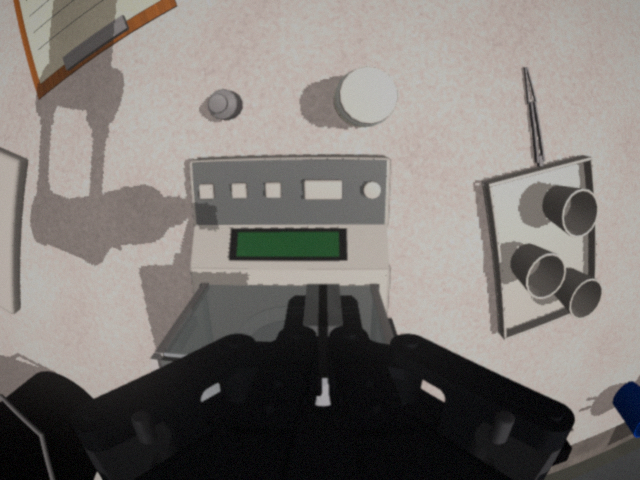

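The ledge now sits at the front edge of the shield and the cup is inside. The wrist view shows the tare bar at (323,190). I'll check the ledge position and the key from the wrist ray.

```bash
python3 - <<'E'
from h import *
yaw=-.1287;R=np.array([[np.cos(yaw),-np.sin(yaw)],[np.sin(yaw),np.cos(yaw)]]);o=np.array([.5996,-.1856])
for a,b in (((345,118),(192,63)),((250,212),(232,99))):
    x,e=tri([ray('scene',(220+a[0]/4-.4,240+a[1]/4-.4)),ray('side',(300+b[0]/2-.25,200+b[1]/2-.25))]);print(x,e[0],R.T@(x[:2]-o))
w=cv2.cvtColor(cv2.imread('pics/w3.png'),6)[165:215,192:388]
k,l,st,c=cv2.connectedComponentsWithStats((w>165).astype(np.uint8))
pose=(np.array([.4668,-.1328,.4439]),np.array([.0007,.0654,.9979,-.0003]))
for i in range(1,k):
    if 80<st[i,4]<1500:
        u=c[i]+[192,165];p=plane(*ray('wrist',u,pose),.05);print(u,st[i,4],p,R.T@(p[:2]-o))
s=manip.get_state();print(s['position'],s['ee_rot'])
E
```

```text
[ 0.5639 -0.1486  0.2214] 0.004285772097362631 [-0.0402  0.0322]
[ 0.5564 -0.213   0.2213] 0.0002846818784779514 [-0.0393 -0.0327]
[323.1266 189.6628] 608 [ 0.458  -0.1309  0.05  ] [-0.1474  0.0361]
[238.7697 190.4868] 152 [ 0.4472 -0.215   0.05  ] [-0.1474 -0.0487]
[272.8824 189.9294] 170 [ 0.4516 -0.1804  0.05  ] [-0.1474 -0.0139]
[372.1684 189.8368] 190 [ 0.4642 -0.0826  0.05  ] [-0.1475  0.0848]
[205.8163 191.2245] 147 [ 0.4427 -0.2498  0.05  ] [-0.1474 -0.0838]
[ 0.4668 -0.1328  0.4434] [-0.0001  0.0655  0.9979  0.    ]
```

The rear face is at balance x −40 mm, so the lid is shut. The tare key is confirmed at (0.458, −0.131), so I'll descend above it.

Request:
carry_out --linear '[[-0.009,0.002,-0.03],[-0.009,0.002,-0.06],[0,0,-0.07],[0,0,-0.07],[0,0,-0.06],[0,0,-0.04],[0,0,-0.02],[0,0,0]]' --angular '[[0,0,0],[0,0,0],[0,0,0],[0,0,0],[0,0,0],[0,0,0],[0,0,0],[0,0,0]]' --hand '[0,0,0,0,0,0,0,0]'

```text
clock: 7.25
position: [0.4562, -0.1302, 0.2658]
ee_rot: [-0.003, 0.066, 0.998, 0.001]
contact_force: [0.1, 0.4, -0.7]
width: 0.0002
gripper_force: 0.0
```

Request:
carry_out --linear '[[0,0,0],[0,0,-0.01],[0,0,-0.01],[0,0,0]]' --angular '[[0,0,0],[0,0,0],[0,0,0],[0,0,0]]' --hand '[0,0,0,0]'

```text
clock: 7.58
position: [0.4566, -0.1303, 0.2586]
ee_rot: [0.0, 0.065, 0.998, 0.0]
contact_force: [-0.9, 0.3, 0.1]
width: -0.0001
gripper_force: 0.0
```

Tip at about 86 mm, so 36 mm to go.

Request:
carry_out --linear '[[0.001,0,-0.015],[0.001,-0.001,-0.02],[0,0,-0.015],[0,0,-0.008],[0,0,0],[0,0,0]]' --angular '[[0,0,0],[0,0,0],[0,0,0],[0,0,0],[0,0,0],[0,0,0]]' --hand '[0,0,0,0,0,0]'

```text
clock: 8.08
position: [0.4575, -0.1307, 0.2295]
ee_rot: [-0.0, 0.065, 0.998, 0.0]
contact_force: [-0.4, -0.6, 0.4]
width: 0.0
gripper_force: 0.0
```

Request:
carry_out --linear '[[0,0,-0.004],[0,0,-0.004],[0,0,0]]' --angular '[[0,0,0],[0,0,0],[0,0,0]]' --hand '[0,0,0]'

```text
clock: 8.33
position: [0.4575, -0.1307, 0.2257]
ee_rot: [0.0, 0.065, 0.998, 0.0]
contact_force: [-0.3, -0.6, -0.1]
width: 0.0002
gripper_force: 0.0
```

Request:
carry_out --linear '[[0,0,-0.004],[0,0,-0.004],[0,0,0],[0,0,0]]' --angular '[[0,0,0],[0,0,0],[0,0,0],[0,0,0]]' --hand '[0,0,0,0]'

```text
clock: 8.67
position: [0.4577, -0.1308, 0.2219]
ee_rot: [0.0, 0.065, 0.998, -0.0]
contact_force: [-0.0, 0.3, 2.1]
width: 0.0003
gripper_force: 1.2
```

Request:
carry_out --linear '[[0,0,-0.004],[0,0,0]]' --angular '[[0,0,0],[0,0,0]]' --hand '[0,0]'

```text
clock: 8.83
position: [0.4577, -0.1308, 0.2198]
ee_rot: [0.0, 0.065, 0.998, -0.0]
contact_force: [-0.2, -0.7, 3.7]
width: 0.0002
gripper_force: 1.9
```

Request:
carry_out --linear '[[0,0,-0.002],[0,0,0],[0,0,0]]' --angular '[[0,0,0],[0,0,0],[0,0,0]]' --hand '[0,0,0]'

```text
clock: 9.08
position: [0.4577, -0.1308, 0.2189]
ee_rot: [0.0, 0.065, 0.998, -0.0]
contact_force: [1.0, -0.7, 3.3]
width: 0.0001
gripper_force: 2.2
```

The key is about 4 mm down with roughly 4.4 N on it. Retreating now.

Request:
carry_out --linear '[[0,0,0.01],[0,0,0.03],[0,0,0.06],[0,0,0.07],[0,0,0.06],[0,0,0.04],[0,0,0.02],[0,0,0]]' --angular '[[0,0,0],[0,0,0],[0,0,0],[0,0,0],[0,0,0],[0,0,0],[0,0,0],[0,0,0]]' --hand '[0,0,0,0,0,0,0,0]'

```text
clock: 9.75
position: [0.4578, -0.1308, 0.3656]
ee_rot: [0.002, 0.065, 0.998, -0.001]
contact_force: [-0.2, -0.5, -0.1]
width: -0.0001
gripper_force: 0.0
```

Request:
carry_out --linear '[[-0.04,0,0.02],[-0.06,0,0.02],[-0.04,0,0],[0,0,0],[0,0,0],[0,0,0]]' --angular '[[0,0,0],[0,0,0],[0,0,0],[0,0,0],[0,0,0],[0,0,0]]' --hand '[0,0,0,0,0,0]'

```text
clock: 10.25
position: [0.3878, -0.1308, 0.3826]
ee_rot: [-0.001, 0.066, 0.998, 0.0]
contact_force: [0.6, -0.4, 0.7]
width: 0.0005
gripper_force: 0.0
```

```bash
python3 - <<'E'
from h import *
a=manip.get_image('side')[:,:,::-1];cv2.imwrite('pics/m4.png',cv2.resize(a[180:410,220:520],None,fx=2.5,fy=2.5,interpolation=3))
E
```

```text
(no output)
```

View pics/m4.png

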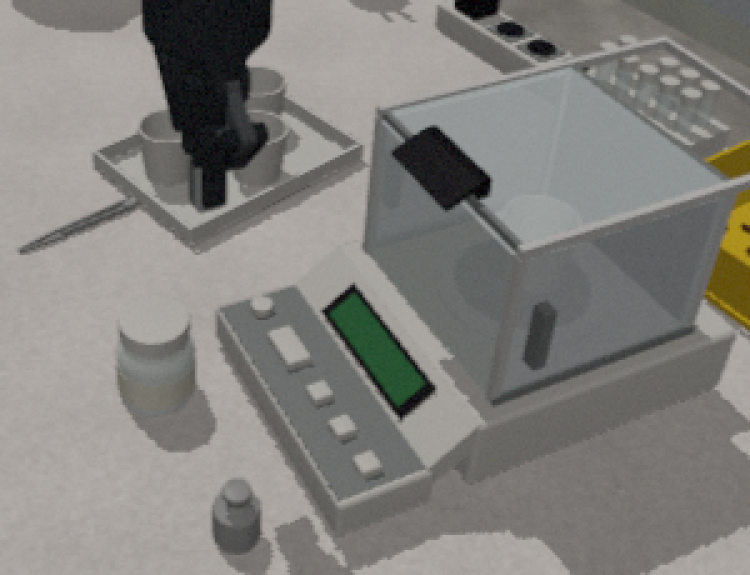

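The lid is shut with the ledge at about (440,165), the keys are up with tare at (290,345), nothing on the bench has moved, and the hand is clear. Handing in.

```bash
python3 -c "
from rig import manip
print(manip.sign_off())"
```

```text
the job is handed in; nothing more can be done
None
```

I slid the lid fully shut, then pressed the tare key about 4 mm down with roughly 4 N, took the hand away and handed the job in; no verdict came back, but the last picture showed the keys up and nothing visibly moved.

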